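# Turn the pattern roller end for end in its rest

## Task

The pattern roller lies in its green rest the wrong way round. Swing the red-knobbed keeper clear, lift the roller out, turn it end for end and lay it gently (not dropped) back in both V-saddles so that its brass end faces the yellow coupling block, then swing the keeper fully back across it. Do not bump the yellow block, and leave the two jars and the grey tin standing where they are.

Things in the scene. Friction and masses are not known exactly. Their poses are not given: they have to be found in the camera images.
- rest: Fixed green rest, place and yaw vary. Origin on the bench top, midway between its two V-saddles; z up, y along the seated roller towards the yellow block. Base plate x -52..52, y -102..138, 10 mm thick. Saddles (45 degree steel cheeks, open upward) at y = -58 and +58, 16 mm thick along y, tops 61 mm above the bench. Seated roller: axis at x = 0, z = 55 mm.
- coupling_block: Fixed yellow block on the rest's +y end, 64 (x) x 16 (y) x 80 mm high, brass disc on its inner face. Origin: centre of its underside, at x = 0, y = +124, z = 10 mm in the rest's frame; its top is 90 mm above the bench, its inner face at y = +116 of the rest. Not to be bumped.
- roller_center (a point): Centre of the loose roller, on its axis at mid-length (also its balance point). Its y axis runs along the roller towards the brass end. The grooved steel body, 36 mm diameter and 84 mm long, is centred here: grasp it here. Starts in both saddles with the brass end away from the yellow block.
- roller_brass_end (a point): Middle of the end face of the roller's brass head, 98 mm from the roller's centre.
- keeper (a joint): Keeper arm angle about its upright pivot, rad. 0 = fully closed, at its stop: the arm points along the rest's -x, across the journal in the -y saddle. Grows anticlockwise from above as the arm swings outward (1.57: along the rest's -y), to 1.75. Stays where left; about 0.7 N at the knob moves it. Starts at 0 to 0.25.
- keeper_knob (a point): The keeper's red upright cylindrical knob, 16 mm diameter, 42 mm tall; this point is on its axis at 101 mm above the bench. The knob spans 77 to 119 mm above the bench and stands on the flat arm (14 mm wide, 8 mm thick, its underside 69 mm above the bench), 74 mm from the pivot.
- keeper_hinge (a point): Point on the keeper's upright pivot axis, at knob height (101 mm above the bench; x = +38, y = -58 in the rest's frame).
- blue_jar_center (a point): Loose jar with white lid and dark blue-green and yellow label, 60 mm diameter, 72 mm high, standing close to the rest; point at its centre, 36 mm up. Leave standing.
- yellow_jar_center (a point): Loose jar with yellow contents and white lid, 48 mm diameter, 60 mm high, close to the rest; point at its centre, 30 mm up. Leave standing.
- grey_tin_center (a point): Loose plain pale grey (nearly white) round tin, 47 mm diameter, 50 mm high, close to the rest; point at its centre, 25 mm up. Leave standing.
- roller: The whole roller, 196 mm long, 0.4 to 0.65 kg; origin and axes as at roller_center. Each side of the 36 mm body a 20 mm diameter journal runs from 42 to 80 mm from the centre and lies in a saddle; beyond it, to 98 mm, are a square brass head (21 mm) at the +y end and a round black cap (24 mm) at the other. It has about 8 mm play either way along the saddles.
There are look-alikes about, which are no part of the job. What is shaped like the roller but orange is not meant.

How it is judged:
By the outcome, as a careful person would: the job done as asked, in the order asked, and still so for the second after the job is handed in, with the robot touching nothing.
It also fails if it takes over 72 s, if anything falls off the work surface, if the arm or the gripper's body presses on something with over 40 N, if the wrist force passes 120 N, or if a joint passes its speed limit or range.

## Robot

A 6-joint arm with a two-finger parallel gripper is mounted at the origin on a cart in front of the work surface, level with it; the furniture and walls round the work are solid. World frame = base frame: x ahead of the robot, y to its left, z up, the work surface at z = 0. Lengths are in m, angles in rad, forces in N, time in s.
With the tool pointing down it reaches from about 0.3 to 0.75 m from the base axis. Payload 8.5 kg.
Tool frame: the origin (TCP) lies at the very end of the fingers, on their centre line; the grasp point (between the pads) lies 19 mm behind it; z points along the fingers, y is the line along which they close (so a half turn about z gives the same grasp; the last joint's range is limited). The gripper opens to 85 mm and grips with 20 to 120 N. Pads are 22 mm wide; open, the fingers measure 114 mm over their backs; the gripper's body (76 mm by 85 mm) begins 54 mm behind the grasp point. The pads swing forward as they close: fully open they stand 13 mm farther back than shut.
Start: joints at [1.133, 0.381, 1.297, -0, 1.464, -0.215], TCP at [0.122, 0.536, 0.231] pointing down, gripper open.
Joint ranges: [-3.11, 3.11], [-0.89, 2.33], [0.22, 2.48], [-1.42, 4.56], [0.17, 2.85], [-2.88, 2.88]. Speed limits (rad/s): [2.39, 2.39, 3.14, 3.14, 3.14, 3.14].

## Interface

Orientations are given as a unit quaternion [w, x, y, z].
In Python, from cell import env gives the robot as it stands.
- The arm moves only by the tool arm_command, never from a script. Its argument "plan" is a list of rows, each a list of 3 entries, a list of its own where there are three numbers: the turn, a rotation vector about the tool's x, y, z in rad, then the shift along the tool's x, y, z in cm, then the closure, from 0 (fully open) to 1 (shut). A call has 1 to 5 rows; each row shifts and turns the commanded pose from where the row before left it, along the tool's axes as they then stand; what a row does not reach is not made up. A row lasts 1/10 s, in which the tool goes at most 50 mm and 8.59 degrees, less where a joint would pass 70% of its speed; a pose out of reach is approached as far as the arm can. A call with a gripper value outside its range is refused whole. The fingers move at their own pace and stop on an object; "force" is the grip in N (left out, the last holds). Time passes only in rows, so rows that do not move let the fingers close. It gives the time, the measured TCP pose, the force, the opening and the grip force at its end, in the units of the state.
- env.get_obs(): the state, without advancing time (a new reading comes with each control period).
- env.camera(name): name is "side" or "top"; returns a dict with "frame" (384x512x3 uint8, red, green, blue), "z_map" (384x512 float32, m along the optical axis (not along the pixel's ray), 0 where there is no reading), "K" (3x3 intrinsics, pixels), "k1" (the pictures are not rectified: a ray, as slopes to the right and down, at radius r is drawn at 1 + k1 r^2 times it, then the intrinsics apply), "R" (3x3) and "t" (3): a world point X has camera coordinates R X + t. Camera axes: x right, y down, z forward; pixel columns grow to the right and rows downward; lengths in m; the calibration is good to about 2 mm. A picture is of the moment at which its call begins.
- env.close_job(): hands the job in; it is judged then, once.
The state is a dict: "t": time; "joints": joint angles; "joint_velocities": joint speeds; "joint_torque": joint torques, N m; "tool_pos": TCP position; "eef_rot": TCP orientation; "ft_force": force on the tool from outside, world axes, zero at the start; "moment": the same for the moment, N m; "width": finger opening in m; "grasp_force": force on a finger pad.
Only numpy, scipy, OpenCV 4.12 (cv2) and the standard library are available. Lean on these libraries where they do the work, as an engineer would, in place of code of your own. Each camera call takes 0.05 s, during which the arm holds its last target. There are 200 camera calls.

## Working session

There is one attempt and no reset: what is moved stays moved. The work goes in short steps, Python scripts to look and compute and a tool call to move; the robot and the scene stay as the last step left them, time stands still between calls to the robot, and variables do not carry over. Pictures are saved under pics/ and viewed, at most 10 in all, crops included, and the job is handed in when it is done.

Besides the shell and the picture viewer there is one more tool, called as name([rows], argument=value, ...), one row to a line, values as JSON. arm_command: Moves the arm, as the interface text tells. Its arguments: {"type":"object","properties":{"plan":{"type":"array","items":{"type":"array"}},"force":{"type":"number"}},"required":["plan"]}

```bash
mkdir -p pics; ls; python3 - <<'E'
from cell import env
import cv2,numpy as np
o=env.get_obs();print(o)
for n in("top","side"):
    c=env.camera(n);cv2.imwrite(f"pics/{n}0.png",cv2.cvtColor(c["frame"],cv2.COLOR_RGB2BGR))
    print(n,c["K"],c["k1"],c["R"],c["t"]);np.savez(f"/tmp/{n}0.npz",**c)
E
```

```text
pics
{'t': 0.0, 'joints': array([ 1.13271109e+00,  3.81196075e-01,  1.29825189e+00, -1.39838409e-05,
        1.46359251e+00, -2.15296078e-01]), 'joint_velocities': array([ 0.00044427, -0.00041312,  0.00033132, -0.00114175,  0.00020937,
       -0.00157177]), 'joint_torque': array([ 6.26688325e-04, -4.48465204e+01, -2.31279159e+01, -1.38285291e-04,
        4.74823202e-03,  4.10607186e-06]), 'tool_pos': array([0.12140117, 0.53613806, 0.23071473]), 'eef_rot': array([-2.25725807e-04,  1.11163566e-01,  9.93801860e-01, -6.87850082e-04]), 'ft_force': array([ 0.1783951 ,  0.24816507, -0.6504432 ]), 'moment': array([ 0.02098779,  0.05575213, -0.00175318]), 'grasp_force': 0.0, 'width': 0.0851507783061605}
top [[376.06433321   0.         255.6273633 ]
 [  0.         376.06433321 185.30879682]
 [  0.           0.           1.        ]] -0.01571812672006224 [[-0.0177838  -0.99981819 -0.00687896]
 [-0.99091621  0.01854188 -0.13319636]
 [ 0.1332997   0.00444774 -0.99106579]] [0.10720811 0.5702432  0.86451455]
side [[397.59669526   0.         253.59376271]
 [  0.         397.59669526 197.99197435]
 [  0.           0.           1.        ]] -0.09140760153576467 [[-0.98995549 -0.13893854  0.02615752]
 [-0.07632381  0.36946223 -0.92610601]
 [ 0.1190076  -0.91880016 -0.37635548]] [0.56012697 0.0762219  0.89130198]
```

View pics/top0.png

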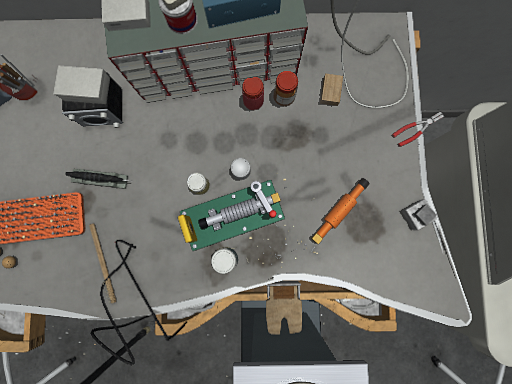

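View pics/side0.png

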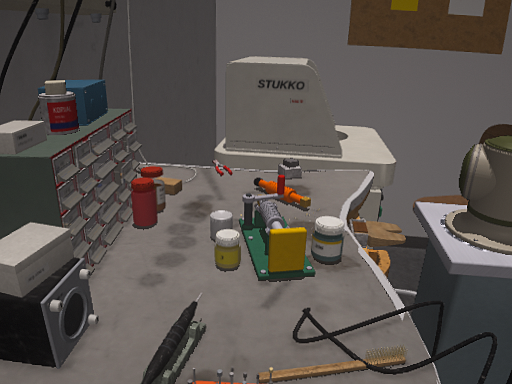

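The top view shows the green rest near (232,214). The yellow block is on the left (185,229), the red knob at (272,214), the keeper pivot at (256,187), and the brass end on the right (277,199). The jars are at (197,183) and (223,261), and the tin is at (240,168). The side view agrees.

```bash
cat > h.py <<'E'
import numpy as np,cv2
def ray(c,uv):
    uv=np.atleast_2d(np.asarray(uv,float)); K=c["K"]
    d=np.c_[(uv[:,0]-K[0,2])/K[0,0],(uv[:,1]-K[1,2])/K[1,1]]
    s=d.copy()
    for _ in range(10): s=d/(1+float(c["k1"])*(s**2).sum(1,keepdims=True))
    return np.c_[s,np.ones(len(s))]
def plane(c,uv,z):
    D=ray(c,uv)@c["R"]; C=-c["R"].T@c["t"]
    return C+D*((z-C[2])/D[:,2])[:,None]
def pts(c,rows,cols):   # depth points
    z=c["z_map"][rows,cols]; r=ray(c,np.c_[cols,rows])*z[:,None]
    return (r-c["t"])@c["R"]
def proj(c,X):
    p=np.atleast_2d(X)@c["R"].T+c["t"]; s=p[:,:2]/p[:,2:]
    s=s*(1+float(c["k1"])*(s**2).sum(1,keepdims=True))
    return s*[c["K"][0,0],c["K"][1,1]]+c["K"][:2,2]
def mask(c,lo,hi,box):
    h=cv2.cvtColor(c["frame"],cv2.COLOR_RGB2HSV); m=cv2.inRange(h,np.array(lo),np.array(hi))
    k=np.zeros_like(m);u0,v0,u1,v1=box;k[v0:v1,u0:u1]=255
    return m&k
def box(p): return cv2.minAreaRect(np.ascontiguousarray(p[:,:2]*1000,dtype=np.float32))
E
python3 - <<'E'
from h import *
c=dict(np.load("/tmp/top0.npz")); s=dict(np.load("/tmp/side0.npz"))
B=(160,140,310,290)
g=mask(c,(60,80,30),(90,255,255),B); r,q=np.nonzero(g); print("green",box(plane(c,np.c_[q,r],.01)))
y=mask(c,(20,120,100),(32,255,255),(170,205,205,255)); r,q=np.nonzero(y); P=pts(c,r,q)
print("blk z",np.percentile(P[:,2],[5,50,95])); k=P[:,2]>.082; print("blk top",box(plane(c,np.c_[q,r][k],.09)))
m=mask(c,(0,150,80),(6,255,255),(255,200,285,225)); r,q=np.nonzero(m);P=pts(c,r,q)
print("knob z",P[:,2].max(),len(r),np.c_[q,r].mean(0),plane(c,[[q.mean(),r.mean()]],.112))
# pivot / jars by depth
zz=c["z_map"];R_,Q_=np.nonzero(zz);P=pts(c,R_,Q_)
for n,(u,v,h,rad) in dict(yel=(197,183,60,24),tin=(240,168,50,24),blue=(223,261,72,30)).items():
    X=plane(c,[[u,v]],h/1000)[0]; k=(np.hypot(*(P[:,:2]-X[:2]).T)<.05)&(abs(P[:,2]-h/1000)<.008)
    print(n,k.sum(),X,box(P[k]),np.median(P[k,2]))
# all points on side camera too: knob
m=mask(s,(0,150,80),(6,255,255),(270,165,295,200)); r,q=np.nonzero(m);print("side knob uv",q.min(),q.max(),r.min(),r.max(),pts(s,r,q).mean(0))
cv2.imwrite("pics/crop1.png",cv2.resize(cv2.cvtColor(c["frame"][140:290,160:310],cv2.COLOR_RGB2BGR),None,fx=4,fy=4,interpolation=cv2.INTER_CUBIC))
E
```

```text
green ((504.4988708496094, 156.99337768554688), (102.71246337890625, 237.52130126953125), 18.190523147583008)
blk z [0.08283204 0.08984692 0.09256039]
blk top ((471.693359375, 257.1905212402344), (62.34153366088867, 15.1032075881958), 18.10286521911621)
knob z 0.12292571479649525 36 [272.38888889 213.33333333] [[0.49985142 0.06098846 0.112     ]]
yel 291 [0.57726269 0.23428846 0.06      ] ((580.130126953125, 237.19300842285156), (43.42194366455078, 43.28264617919922), 88.45018768310547) 0.06009312713375371
tin 303 [0.61292199 0.13327608 0.05      ] ((614.9730224609375, 133.33412170410156), (43.24396896362305, 46.2448616027832), 88.70091247558594) 0.04973541833609732
blue 488 [0.39689707 0.17321299 0.072     ] ((396.8568115234375, 173.39462280273438), (54.56071472167969, 53.45994186401367), 88.84410858154297) 0.07208124603269964
side knob uv 277 284 175 194 [0.50086143 0.06480506 0.09991387]
```

View pics/crop1.png

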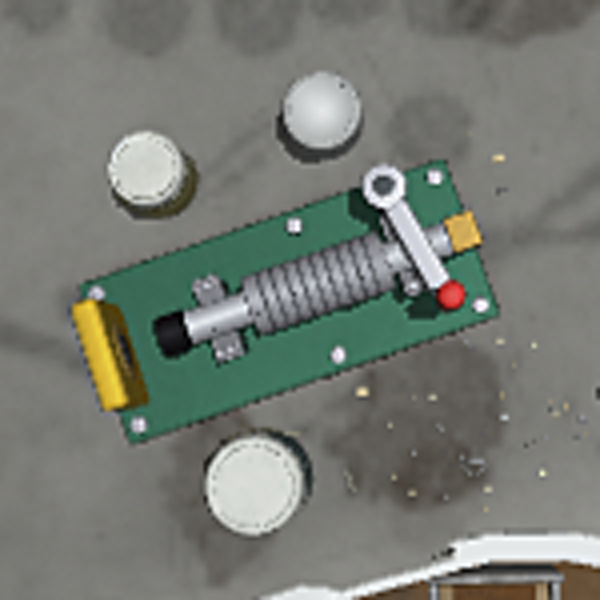

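arm_command([
  [[0, 0, 0], [-3.16, -2.53, 0], 0.3],
  [[0, 0, 0], [-3.16, -2.53, 0], 0.3],
  [[0, 0, 0], [-3.16, -2.53, 0], 0.5],
  [[0, 0, 0], [-3.16, -2.53, 0], 0.5],
  [[0, 0, 0], [-3.16, -2.53, 0], 0.5],
], force=30)

```text
t: 0.6
tool_pos: [0.2482, 0.3767, 0.2311]
eef_rot: [-0.0, 0.111, 0.994, -0.0]
ft_force: [0.9, -0.0, 0.3]
width: 0.0428
grasp_force: 0.0
```

arm_command([
  [[0, 0, 0], [-3.16, -2.53, 0], 0.5],
  [[0, 0, 0], [-3.16, -2.53, 0], 0.5],
  [[0, 0, 0], [-3.16, -2.53, 0], 0.5],
  [[0, 0, 0], [-3.16, -2.53, 0], 0.5],
  [[0, 0, 0], [-3.16, -2.53, 0], 0.5],
])

```text
t: 1.1
tool_pos: [0.3744, 0.2183, 0.2312]
eef_rot: [-0.0, 0.111, 0.994, -0.0]
ft_force: [0.7, 0.5, 0.3]
width: 0.0428
grasp_force: 0.0
```

arm_command([
  [[0, 0, 0], [-3.16, -2.53, 0], 0.5],
  [[0, 0, 0], [-3.16, -2.53, 0], 0.5],
  [[0, 0, 0], [-3.16, -2.53, 0], 0.5],
  [[0, 0, 0], [-3.16, -2.53, 0], 0.5],
  [[0, 0, 0], [-3.16, -2.53, 0], 0.5],
])

```text
t: 1.6
tool_pos: [0.5006, 0.06, 0.2311]
eef_rot: [-0.0, 0.111, 0.994, 0.0]
ft_force: [0.9, 0.7, 0.8]
width: 0.0426
grasp_force: 0.0
```

arm_command([
  [[0, 0, 0.142], [0, 0, 0], 0.5],
  [[0, 0, 0.142], [0, 0, 0], 0.5],
  [[0, 0, 0.142], [0, 0, 0], 0.5],
  [[0, 0, 0.142], [0, 0, 0], 0.5],
  [[0, 0, 0.142], [0, 0, 0], 0.5],
])

```text
t: 2.1
tool_pos: [0.4998, 0.0615, 0.231]
eef_rot: [-0.0, 0.452, 0.892, -0.0]
ft_force: [-0.2, 0.4, -0.2]
width: 0.0429
grasp_force: 0.0
```

arm_command([
  [[0, 0, 0.142], [0, 0, 0], 0.5],
  [[0, 0, 0.142], [0, 0, 0], 0.5],
  [[0, 0, 0.142], [0, 0, 0], 0.5],
  [[0, 0, 0.142], [0, 0, 0], 0.5],
  [[0, 0, 0.142], [0, 0, 0], 0.5],
])

```text
t: 2.6
tool_pos: [0.4998, 0.0616, 0.231]
eef_rot: [-0.0, 0.734, 0.679, -0.0]
ft_force: [0.1, 0.1, 0.5]
width: 0.0428
grasp_force: 0.0
```

arm_command([
  [[0, 0, 0.142], [0, 0, 0], 0.5],
  [[0, 0, 0.142], [0, 0, 0], 0.5],
  [[0, 0, 0.142], [0, 0, 0], 0.5],
  [[0, 0, 0.142], [0, 0, 0], 0.5],
  [[0, 0, 0.142], [0, 0, 0], 0.5],
])

```text
t: 3.1
tool_pos: [0.4998, 0.0616, 0.231]
eef_rot: [-0.0, 0.924, 0.382, -0.0]
ft_force: [-0.2, -0.2, 0.5]
width: 0.0427
grasp_force: 0.0
```

arm_command([
  [[0, 0, 0.142], [0, 0, 0], 0.5],
  [[0, 0, 0.142], [0, 0, 0], 0.5],
  [[0, 0, 0], [0, 0, 0], 0.5],
])

```text
t: 3.4
tool_pos: [0.4998, 0.0616, 0.231]
eef_rot: [-0.0, 0.968, 0.249, -0.0]
ft_force: [-0.4, -0.0, -0.0]
width: 0.0427
grasp_force: 0.0
```

arm_command([
  [[0, 0, 0], [0, 0, 3], 0.5],
  [[0, 0, 0], [0, 0, 3], 0.5],
  [[0, 0, 0], [0, 0, 3], 0.5],
  [[0, 0, 0], [0, 0, 3], 0.5],
  [[0, 0, 0], [0, 0, 2.3], 0.5],
])

```text
t: 3.9
tool_pos: [0.4993, 0.0616, 0.0866]
eef_rot: [-0.0, 0.968, 0.252, -0.001]
ft_force: [0.9, -0.0, -0.6]
width: 0.0425
grasp_force: 0.0
```

arm_command([
  [[0, 0, 0], [0, 0, 0], 0.6],
  [[0, 0, 0], [0, 0, 0], 0.72],
  [[0, 0, 0], [0, 0, 0], 0.72],
  [[0, 0, 0], [0, 0, 0], 0.72],
])

```text
t: 4.3
tool_pos: [0.5005, 0.0615, 0.0895]
eef_rot: [0.0, 0.968, 0.25, 0.001]
ft_force: [-0.2, -0.5, -1.6]
width: 0.0238
grasp_force: 0.0
```

```bash
python3 - <<'E'
from cell import env
from h import *
c=env.camera("side");f=c["frame"][110:290,180:400]
cv2.imwrite("pics/s2.png",cv2.resize(cv2.cvtColor(f,cv2.COLOR_RGB2BGR),None,fx=3,fy=3,interpolation=cv2.INTER_CUBIC))
E
```

```text
(no output)
```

View pics/s2.png

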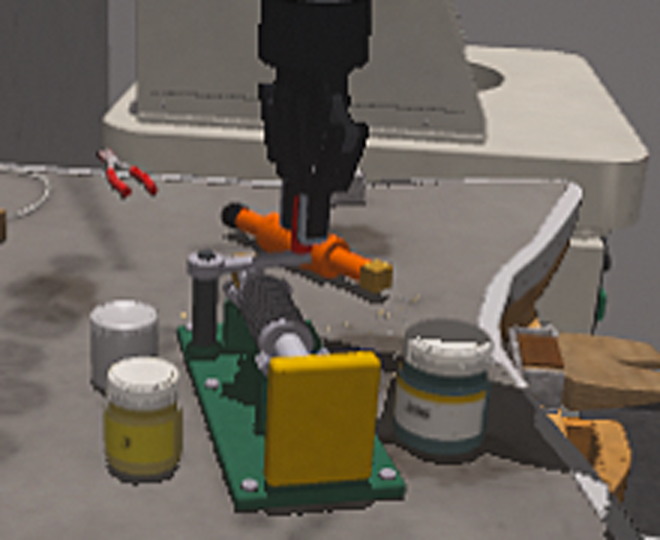

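arm_command([
  [[0, 0, -0.136], [0.07, 1.0, 0], 0.72],
  [[0, 0, -0.136], [0.07, 1.0, 0], 0.72],
  [[0, 0, -0.136], [0.07, 1.0, 0], 0.72],
  [[0, 0, -0.136], [0.07, 1.0, 0], 0.72],
])

```text
t: 4.75
tool_pos: [0.5278, 0.0331, 0.0889]
eef_rot: [-0.0, 0.864, 0.503, -0.0]
ft_force: [-1.0, 1.0, 0.0]
width: 0.0235
grasp_force: 0.6
```

```bash
cat > st.py <<'E'
from cell import env
import numpy as np
o=env.get_obs();p=o["tool_pos"]*1000;w,x,y,z=o["eef_rot"]
al=np.degrees(np.arctan2(2*y*y-1+2*w*w,2*x*y-2*w*z))
X=np.array([.9503,.3115]);Y=np.array([-.3115,.9503]);d=p[:2]-[510.2,139.7]
h=p[:2]-[564.4,96.4]
print("t%.2f"%o["t"],"rest xyz",d@X,d@Y,p[2],"yaw-rest",al-18.15,"hinge r",np.hypot(*h),"keeper",np.degrees(np.arctan2(h[1],h[0]))%360-198.15)
print("q6",o["joints"].round(2),"F",o["ft_force"].round(1),"w",o["width"],o["grasp_force"])
E
python3 st.py
```

```text
t4.75 rest xyz -16.46729109569391 -106.80055323702636 88.87257874162208 yaw-rest -47.71567938731441 hinge r 73.12027485586607 keeper 41.829947565894
q6 [-0.16  0.49  1.57  0.    1.08  0.35] F [-1.  1.  0.] w 0.02348010746317959 0.5605006031692028
```

arm_command([
  [[0, 0, -0.136], [0.07, 1.0, 0], 0.72],
  [[0, 0, -0.136], [0.07, 1.0, 0], 0.72],
  [[0, 0, -0.136], [0.07, 1.0, 0], 0.72],
  [[0, 0, -0.136], [0.07, 1.0, 0], 0.72],
])

```text
t: 5.15
tool_pos: [0.5664, 0.0233, 0.0889]
eef_rot: [0.0, 0.697, 0.717, -0.0]
ft_force: [-0.3, -0.6, -0.3]
width: 0.024
grasp_force: 0.6
```

arm_command([
  [[0, 0, -0.136], [0.07, 1.0, 0], 0.72],
  [[0, 0, -0.136], [0.07, 1.0, 0], 0.72],
  [[0, 0, -0.136], [0.07, 1.0, 0], 0.72],
  [[0, 0, 0], [0, 0, 0], 0.72],
])

```text
t: 5.55
tool_pos: [0.5961, 0.0305, 0.0888]
eef_rot: [0.001, 0.539, 0.842, 0.0]
ft_force: [0.5, -0.5, -0.5]
width: 0.0237
grasp_force: 0.0
```

```bash
python3 st.py
```

```text
t5.55 rest xyz 47.642811025795666 -130.53928039048978 88.75643711480534 yaw-rest 6.5939135787192065 hinge r 73.14022302009174 keeper 97.55976603625547
q6 [-0.15  0.59  1.37  0.    1.18 -0.58] F [ 0.5 -0.5 -0.5] w 0.023715276734845133 0.0
```

arm_command([
  [[0, 0, 0], [0, 0, 0], 0.55],
  [[0, 0, 0], [0, 0, 0], 0.5],
  [[0, 0, 0], [0, 0, -2], 0.5],
  [[0, 0, 0], [0, 0, -4], 0.5],
  [[0, 0, 0], [0, 0, -4], 0.5],
])

```text
t: 6.05
tool_pos: [0.5946, 0.0303, 0.1894]
eef_rot: [-0.001, 0.541, 0.841, -0.0]
ft_force: [0.3, -0.0, 0.3]
width: 0.0427
grasp_force: 0.0
```

arm_command([
  [[0, 0, 0], [0, 0, -2], 0.3],
  [[0, 0, 0], [0, 0, 0], 0.3],
])

```text
t: 6.25
tool_pos: [0.5961, 0.0302, 0.2118]
eef_rot: [0.003, 0.541, 0.841, 0.001]
ft_force: [0.2, -0.5, -0.0]
width: 0.0595
grasp_force: 0.0
```

```bash
python3 st.py
```

```text
t6.25 rest xyz 47.48794215426821 -130.83299797290567 211.7922897321654 yaw-rest 6.388880748504544 hinge r 73.41124631176716 keeper 97.4097888731155
q6 [-0.15  0.47  1.2   0.    1.46 -0.58] F [ 0.2 -0.5 -0. ] w 0.05949332846674073 0.0
```

```bash
python3 - <<'E'
from h import *
from cell import env
c=dict(np.load("/tmp/top0.npz"))
def rest(P):
    d=P[:,:2]*1000-[510.2,139.7]; return np.c_[d@[.9503,.3115],d@[-.3115,.9503]]
R_,Q_=np.nonzero(c["z_map"]);P=pts(c,R_,Q_);r=rest(P)
k=(abs(r[:,0])<7)&(P[:,2]>.055)&(P[:,2]<.08)&(r[:,1]<108)
print("roller y ext",np.percentile(r[k,1],[0,1,99,100]))
k=(abs(r[:,1])<30)&(P[:,2]>.05)&(abs(r[:,0])<30);print("body x",np.percentile(r[k,0],[1,50,99]),P[k,2].max())
m=mask(c,(15,100,80),(30,255,255),(270,188,290,210));q=np.nonzero(m);b=rest(plane(c,np.c_[q[1],q[0]],.064));print("brass",b.min(0),b.max(0))
k=(P[:,2]>.066)&(P[:,2]<.079)&(abs(r[:,0])<5);h=np.sort(r[k,1]);print("body y",h[(h<60)&(h>-60)][[0,-1]])
E
```

```text
roller y ext [-622.26963916 -620.38930204   91.77814711   94.50833683]
body x [-17.67550137  -1.38706999  17.3405891 ] 0.07608058273806274
brass [  -9.59819835 -101.99109156] [ 10.28408652 -84.31976197]
body y [-59.65318415  57.87960729]
```

arm_command([
  [[0, 0, 0.111], [0, 0, 0], 0.2],
  [[0, 0, 0], [3.25, -1.2, 0], 0.15],
  [[0, 0, 0], [3.25, -1.2, 0], 0.15],
  [[0, 0, 0], [3.25, -1.2, 0], 0.15],
  [[0, 0, 0], [3.25, -1.2, 0], 0.15],
])

```text
t: 6.75
tool_pos: [0.5073, 0.1395, 0.2071]
eef_rot: [-0.001, 0.587, 0.81, -0.001]
ft_force: [0.3, 0.6, 0.1]
width: 0.0726
grasp_force: 0.0
```

```bash
python3 st.py
```

```text
t6.75 rest xyz -2.8083596413435097 0.672110396487546 207.11159907414046 yaw-rest 0.02179187591407228 hinge r 71.50092985997102 keeper -55.18371366073606
q6 [ 0.04  0.36  1.4   0.    1.38 -0.27] F [0.3 0.6 0.1] w 0.07258974161373438 0.0
```

arm_command([
  [[0, 0, 0], [-0.35, 0, 3], 0.15],
  [[0, 0, 0], [0, 0, 3], 0.15],
  [[0, 0, 0], [0, 0, 3], 0.15],
  [[0, 0, 0], [0, 0, 2], 0.15],
  [[0, 0, 0], [0, 0, 0], 0.15],
])

```text
t: 7.25
tool_pos: [0.5079, 0.1352, 0.0952]
eef_rot: [-0.003, 0.586, 0.81, -0.002]
ft_force: [-0.2, 0.4, 0.8]
width: 0.0726
grasp_force: 0.0
```

```bash
python3 st.py;  python3 - <<'E'
from cell import env
from h import *
c=env.camera("side");f=c["frame"][110:290,180:400]
cv2.imwrite("pics/s3.png",cv2.resize(cv2.cvtColor(f,cv2.COLOR_RGB2BGR),None,fx=3,fy=3,interpolation=cv2.INTER_CUBIC))
E
```

```text
t7.25 rest xyz -3.5977554396970888 -3.5637432429047258 95.23424317061946 yaw-rest 0.05320827587880217 hinge r 68.54290441628018 keeper -52.61958329438568
q6 [ 0.03  0.48  1.56  0.    1.1  -0.28] F [-0.2  0.4  0.8] w 0.07262578254579492 0.0
```

View pics/s3.png

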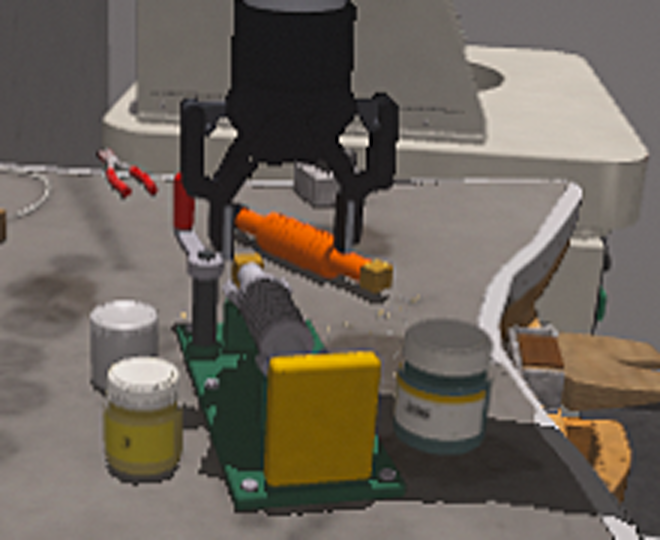

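arm_command([
  [[0, 0, 0], [0, 0.3, 2], 0.15],
  [[0, 0, 0], [0, 0, 2], 0.15],
  [[0, 0, 0], [0, 0, 1.9], 0.15],
  [[0, 0, 0], [0, 0, 0], 0.15],
])

```text
t: 7.7
tool_pos: [0.5122, 0.1362, 0.0385]
eef_rot: [-0.001, 0.586, 0.81, -0.001]
ft_force: [0.1, -0.8, -0.6]
width: 0.073
grasp_force: 0.0
```

```bash
python3 st.py
```

```text
t7.70 rest xyz 0.8253533341249284 -3.925086195835317 38.495615244008235 yaw-rest 0.09103576505821209 hinge r 65.65330299226834 keeper -55.49642485460308
q6 [ 0.04  0.57  1.61 -0.    0.96 -0.28] F [ 0.1 -0.8 -0.6] w 0.07304241084543836 0.0
```

arm_command([
  [[0, 0, 0], [0, 0, 0], 0.4],
  [[0, 0, 0], [0, 0, 0], 0.6],
  [[0, 0, 0], [0, 0, 0], 0.8],
  [[0, 0, 0], [0, 0, 0], 0.8],
  [[0, 0, 0], [0, 0, 0], 0.8],
], force=60)

```text
t: 8.2
tool_pos: [0.5129, 0.1362, 0.0408]
eef_rot: [0.001, 0.586, 0.81, 0.0]
ft_force: [-3.6, -1.9, 8.3]
width: 0.0349
grasp_force: 59.0
```

```bash
python3 st.py
```

```text
t8.20 rest xyz 1.515989211763728 -4.18771347140314 40.82218663013135 yaw-rest 0.1364779930876594 hinge r 65.0470379324814 keeper -55.866681662243025
q6 [ 0.04  0.57  1.61 -0.    0.96 -0.28] F [-3.6 -1.9  8.3] w 0.03490669051774478 59.01805758476257
```

arm_command([
  [[0, 0, 0], [0, 0, -1], 0.8],
  [[0, 0, 0], [0, 0, -2.5], 0.8],
  [[0, 0, 0], [0, 0, -4], 0.8],
  [[0, 0, 0], [0, 0, -4], 0.8],
  [[0, 0, 0], [0, 0, -2.5], 0.8],
], force=80)

```text
t: 8.7
tool_pos: [0.5132, 0.1364, 0.1829]
eef_rot: [0.001, 0.586, 0.81, 0.001]
ft_force: [0.2, 0.2, -5.5]
width: 0.0337
grasp_force: 80.5
```

```bash
python3 st.py;  python3 - <<'E'
from cell import env
from h import *
c=env.camera("side");f=c["frame"][70:290,180:400]
cv2.imwrite("pics/s4.png",cv2.resize(cv2.cvtColor(f,cv2.COLOR_RGB2BGR),None,fx=2.7,fy=2.7,interpolation=cv2.INTER_CUBIC))
E
```

```text
t8.70 rest xyz 1.8649736866836446 -4.03788490174451 182.87498269077977 yaw-rest 0.12843943170321737 hinge r 64.97629913631295 keeper -56.19552029734447
q6 [ 0.04  0.39  1.44  0.    1.32 -0.28] F [ 0.2  0.2 -5.5] w 0.03366945274163698 80.51982164382935
```

View pics/s4.png

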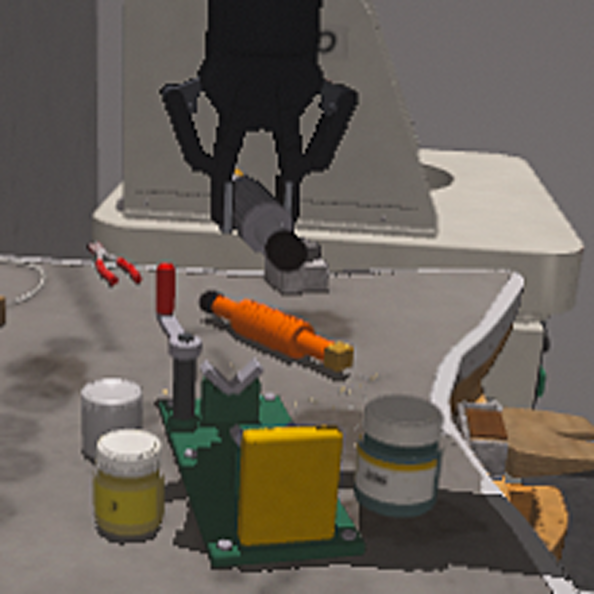

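arm_command([
  [[0, 0, 0.07], [0, 0, 0], 0.8],
  [[0, 0, 0.12], [0, 0, 0], 0.8],
  [[0, 0, 0.14], [0, 0, 0], 0.8],
  [[0, 0, 0.14], [0, 0, 0], 0.8],
  [[0, 0, 0.14], [0, 0, 0], 0.8],
])

```text
t: 9.25
tool_pos: [0.5124, 0.1364, 0.1788]
eef_rot: [-0.0, 0.804, 0.595, -0.001]
ft_force: [-0.5, -0.1, -4.4]
width: 0.0336
grasp_force: 80.8
```

arm_command([
  [[0, 0, 0.14], [0, 0, 0], 0.8],
  [[0, 0, 0.14], [0, 0, 0], 0.8],
  [[0, 0, 0.14], [0, 0, 0], 0.8],
  [[0, 0, 0.14], [0, 0, 0], 0.8],
  [[0, 0, 0.14], [0, 0, 0], 0.8],
])

```text
t: 9.75
tool_pos: [0.5124, 0.1364, 0.1788]
eef_rot: [-0.0, 0.959, 0.283, -0.001]
ft_force: [0.5, -0.6, -5.0]
width: 0.0335
grasp_force: 80.8
```

arm_command([
  [[0, 0, 0.14], [0, 0, 0], 0.8],
  [[0, 0, 0.14], [0, 0, 0], 0.8],
  [[0, 0, 0.14], [0, 0, 0], 0.8],
  [[0, 0, 0.14], [0, 0, 0], 0.8],
  [[0, 0, 0.14], [0, 0, 0], 0.8],
])

```text
t: 10.25
tool_pos: [0.5124, 0.1364, 0.1789]
eef_rot: [0.0, 0.998, -0.063, -0.001]
ft_force: [0.4, 0.2, -4.4]
width: 0.0339
grasp_force: 80.7
```

arm_command([
  [[0, 0, 0.14], [0, 0, 0], 0.8],
  [[0, 0, 0.14], [0, 0, 0], 0.8],
  [[0, 0, 0.14], [0, 0, 0], 0.8],
  [[0, 0, 0.14], [0, 0, 0], 0.8],
  [[0, 0, 0.1], [0, 0, 0], 0.8],
])

```text
t: 10.75
tool_pos: [0.5124, 0.1364, 0.1788]
eef_rot: [0.0, 0.924, -0.383, -0.001]
ft_force: [-0.5, -0.4, -4.2]
width: 0.0337
grasp_force: 80.6
```

```bash
python3 st.py
```

```text
t10.75 rest xyz 1.0611026939002035 -3.872964630836703 178.84467759879803 yaw-rest -153.1586846681609 hinge r 65.56309532180293 keeper -55.691995988313295
q6 [0.04 0.39 1.44 0.   1.31 2.39] F [-0.5 -0.4 -4.2] w 0.03371645763194956 80.64891815185547
```

arm_command([
  [[0, 0, 0.14], [0, 0, 0], 0.8],
  [[0, 0, 0.14], [0, 0, 0], 0.8],
  [[0, 0, 0.11], [0, 0, 0], 0.8],
  [[0, 0, 0.05], [0, 0, 0], 0.8],
  [[0, 0, 0], [0, 0, 0], 0.8],
])

```text
t: 11.25
tool_pos: [0.5125, 0.1364, 0.1789]
eef_rot: [0.0, 0.819, -0.573, -0.0]
ft_force: [-0.4, -0.7, -4.2]
width: 0.0333
grasp_force: 80.6
```

```bash
python3 st.py;  python3 - <<'E'
from cell import env
from h import *
a=env.camera("side");b=env.camera("top");np.savez("/tmp/top5.npz",**b);np.savez("/tmp/side5.npz",**a)
f=np.hstack([cv2.resize(x,(400,400),interpolation=cv2.INTER_CUBIC) for x in(a["frame"][80:280,180:380],b["frame"][120:280,165:325])])
cv2.imwrite("pics/s5.png",cv2.cvtColor(f,cv2.COLOR_RGB2BGR))
E
```

```text
t11.25 rest xyz 1.1153206572209968 -3.872833181291287 178.89738009559102 yaw-rest -178.08094581017392 hinge r 65.53266029440195 keeper -55.73121415791667
q6 [0.04 0.39 1.44 0.   1.31 2.83] F [-0.4 -0.7 -4.2] w 0.03329220057231139 80.63984155654907
```

View pics/s5.png

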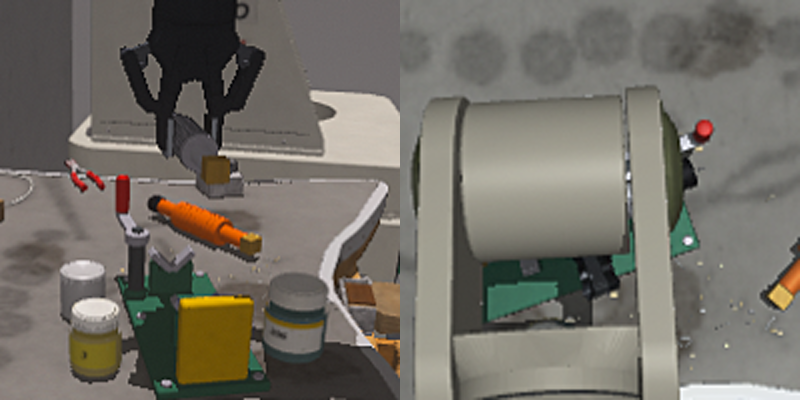

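```bash
python3 - <<'E'
from h import *
def rest(P):
    d=P[:,:2]*1000-[510.2,139.7]; return np.c_[d@[.9503,.3115],d@[-.3115,.9503],P[:,2]*1000]
s=dict(np.load("/tmp/side5.npz"))
m=mask(s,(10,100,40),(30,255,255),(276,155,300,176));q=np.nonzero(m);r=rest(pts(s,*q));print("brass",len(r),np.percentile(r,[5,50,95],axis=0).round(1))
# body cylinder: upper visible points between y -40..40
V,U=np.mgrid[130:165,255:295];V=V.ravel();U=U.ravel();k=s["z_map"][V,U]>0;r=rest(pts(s,V[k],U[k]))
for a in(0,10,20,30):
    k=(abs(r[:,1]-a)<5)&(abs(r[:,0])<22)&(r[:,2]>165)&(r[:,2]<225);print(a,k.sum(),r[k].max(0).round(1),r[k].min(0).round(1))
E
```

```text
brass 189 [[-1.080e+01  8.080e+01  1.835e+02]
 [ 1.000e-01  9.350e+01  1.940e+02]
 [ 9.000e+00  9.530e+01  2.018e+02]]
0 57 [ 20.9   4.9 223.9] [-21.7  -4.6 181.7]
10 109 [ 21.9  15.  224.4] [-22.    5.  180.7]
20 38 [ 19.1  24.8 209.4] [ -7.1  15.  183.6]
30 43 [ 18.4  34.9 209.4] [ -7.5  25.2 179.7]
```

arm_command([
  [[0, 0, 0.02], [0, 0, 3], 0.8],
  [[0, 0, 0], [0, 0, 3], 0.8],
  [[0, 0, 0], [0, 0, 2.5], 0.8],
  [[0, 0, 0], [0, 0, 1.5], 0.8],
  [[0, 0, 0], [0, 0, 0], 0.8],
])

```text
t: 11.85
tool_pos: [0.5118, 0.1363, 0.0774]
eef_rot: [0.001, 0.814, -0.581, -0.002]
ft_force: [0.5, -0.2, -4.6]
width: 0.0338
grasp_force: 80.6
```

```bash
python3 st.py;  python3 - <<'E'
from cell import env
from h import *
a=env.camera("side");np.savez("/tmp/side6.npz",**a)
f=cv2.resize(a["frame"][140:270,200:360],None,fx=4,fy=4,interpolation=cv2.INTER_CUBIC)
cv2.imwrite("pics/s6.png",cv2.cvtColor(f,cv2.COLOR_RGB2BGR))
E
```

```text
t11.85 rest xyz 0.4297531925825355 -3.757377560230446 77.44473424048424 yaw-rest -179.15159787280118 hinge r 66.01599173902915 keeper -55.29594603259537
q6 [0.04 0.51 1.58 0.   1.06 2.85] F [ 0.5 -0.2 -4.6] w 0.033844942588179314 80.56966781616211
```

View pics/s6.png

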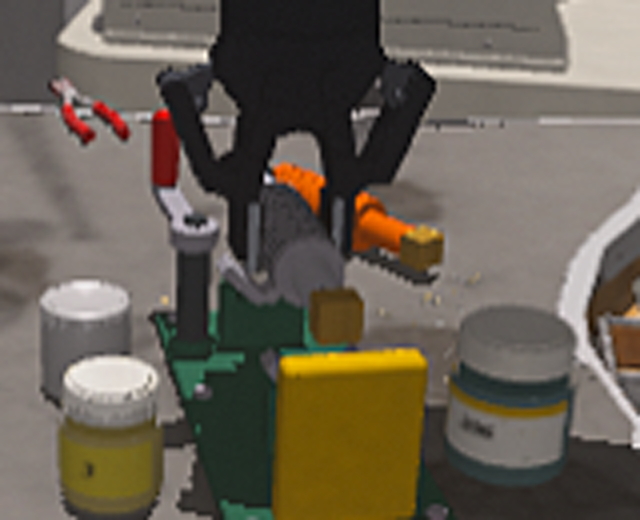

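arm_command([
  [[0, 0, 0], [0, 0, 1], 0.8],
  [[0, 0, 0], [0, 0, 1], 0.8],
  [[0, 0, 0], [0, 0, 0.6], 0.8],
  [[0, 0, 0], [0, 0, 0.4], 0.8],
  [[0, 0, 0], [0, 0, 0], 0.8],
])

```text
t: 12.4
tool_pos: [0.5127, 0.1363, 0.0488]
eef_rot: [0.0, 0.814, -0.581, -0.0]
ft_force: [0.2, 0.9, -4.6]
width: 0.0335
grasp_force: 80.6
```

arm_command([
  [[0, 0, 0], [0, 0, 0.2], 0.8],
  [[0, 0, 0], [0, 0, 0.1], 0.8],
  [[0, 0, 0], [0, 0, 0.1], 0.8],
  [[0, 0, 0], [0, 0, 0], 0.8],
])

```text
t: 12.8
tool_pos: [0.5129, 0.1364, 0.0453]
eef_rot: [-0.0, 0.814, -0.581, 0.0]
ft_force: [-1.1, -0.9, -5.1]
width: 0.0339
grasp_force: 80.6
```

```bash
python3 st.py
```

```text
t12.80 rest xyz 1.5473988544310706 -4.023928358420402 45.327231004920534 yaw-rest -179.2060002763031 hinge r 65.16508179770914 keeper -55.97034300688523
q6 [ 0.04  0.56  1.61 -0.    0.97  2.85] F [-1.1 -0.9 -5.1] w 0.03385479206873124 80.56933522224426
```

arm_command([
  [[0, 0, 0], [0, 0, 0.1], 0.8],
  [[0, 0, 0], [0, 0, 0.1], 0.8],
  [[0, 0, 0], [0, 0, 0.1], 0.8],
  [[0, 0, 0], [0, 0, 0], 0.8],
])

```text
t: 13.2
tool_pos: [0.5128, 0.1363, 0.0422]
eef_rot: [0.0, 0.814, -0.581, -0.0]
ft_force: [-0.5, -0.7, -4.1]
width: 0.0337
grasp_force: 80.6
```

arm_command([
  [[0, 0, 0], [0, 0, 0.1], 0.8],
  [[0, 0, 0], [0, 0, 0], 0.8],
])

```text
t: 13.4
tool_pos: [0.5131, 0.1364, 0.0416]
eef_rot: [-0.0, 0.814, -0.581, 0.0]
ft_force: [-0.3, 0.8, -0.8]
width: 0.0336
grasp_force: 81.3
```

```bash
python3 st.py
```

```text
t13.40 rest xyz 1.7122528415759535 -4.051540753567554 41.60893935273366 yaw-rest -179.23301964702512 hinge r 65.0500581272507 keeper -56.07706116704924
q6 [0.04 0.57 1.61 0.   0.96 2.85] F [-0.3  0.8 -0.8] w 0.033605847585932457 81.32240653038025
```

arm_command([
  [[0, 0, 0], [0, 0, 0.05], 0.8],
  [[0, 0, 0], [0, 0, 0.05], 0.8],
  [[0, 0, 0], [0, 0, 0], 0.8],
])

```text
t: 13.7
tool_pos: [0.5132, 0.1365, 0.0414]
eef_rot: [-0.001, 0.814, -0.581, 0.0]
ft_force: [-2.9, 0.5, 8.2]
width: 0.0338
grasp_force: 82.2
```

arm_command([
  [[0, 0, 0], [0, 0, 0], 0.7],
  [[0, 0, 0], [0, 0, 0], 0.6],
  [[0, 0, 0], [0, 0, 0], 0.58],
  [[0, 0, 0], [0, 0, 0], 0.56],
  [[0, 0, 0], [0, 0, 0], 0.54],
], force=20)

```text
t: 14.2
tool_pos: [0.5131, 0.1363, 0.0403]
eef_rot: [-0.0, 0.814, -0.581, 0.0]
ft_force: [-0.0, -0.8, -0.2]
width: 0.0395
grasp_force: 0.0
```

arm_command([
  [[0, 0, 0], [0, 0, 0], 0.45],
  [[0, 0, 0], [0, 0, 0], 0.3],
  [[0, 0, 0], [0, 0, 0], 0.15],
  [[0, 0, 0], [0, 0, 0], 0.15],
])

```text
t: 14.6
tool_pos: [0.5129, 0.1363, 0.0403]
eef_rot: [0.0, 0.814, -0.581, 0.0]
ft_force: [0.7, -0.6, 0.2]
width: 0.0722
grasp_force: 0.0
```

```bash
python3 st.py
```

```text
t14.60 rest xyz 1.560614494091705 -4.043350041062971 40.29693098483445 yaw-rest -179.20713401556114 hinge r 65.14159155483706 keeper -55.97041609266674
q6 [ 0.04  0.57  1.61 -0.    0.96  2.85] F [ 0.7 -0.6  0.2] w 0.07215908320871267 0.0
```

arm_command([
  [[0, 0, 0], [0, 0, -1], 0.15],
  [[0, 0, 0], [0, 0, -4], 0.15],
  [[0, 0, 0], [0, 0, -4], 0.15],
  [[0, 0, 0], [0, 0, -4], 0.15],
  [[0, 0, 0], [0, 0, -4], 0.15],
])

```text
t: 15.1
tool_pos: [0.5125, 0.1363, 0.2129]
eef_rot: [-0.0, 0.814, -0.581, 0.0]
ft_force: [0.4, 0.5, -0.6]
width: 0.0724
grasp_force: 0.0
```

arm_command([
  [[0, 0, -0.147], [0, 0, 0], 0.3],
  [[0, 0, -0.147], [0, 0, 0], 0.5],
  [[0, 0, -0.147], [0, 0, 0], 0.5],
  [[0, 0, -0.147], [0, 0, 0], 0.5],
  [[0, 0, -0.147], [0, 0, 0], 0.5],
])

```text
t: 15.6
tool_pos: [0.5128, 0.1364, 0.2111]
eef_rot: [-0.0, 0.969, -0.247, 0.0]
ft_force: [0.7, -0.3, -1.1]
width: 0.0427
grasp_force: 0.0
```

arm_command([
  [[0, 0, -0.147], [0, 0, 0], 0.5],
  [[0, 0, -0.147], [0, 0, 0], 0.5],
  [[0, 0, -0.147], [0, 0, 0], 0.5],
  [[0, 0, -0.147], [0, 0, 0], 0.5],
  [[0, 0, -0.147], [0, 0, 0], 0.5],
])

```text
t: 16.1
tool_pos: [0.5128, 0.1364, 0.2111]
eef_rot: [0.0, 0.993, 0.118, 0.0]
ft_force: [-0.9, -0.1, 0.0]
width: 0.0429
grasp_force: 0.0
```

arm_command([
  [[0, 0, -0.147], [0, 0, 0], 0.5],
  [[0, 0, -0.147], [0, 0, 0], 0.5],
  [[0, 0, -0.147], [0, 0, 0], 0.5],
  [[0, 0, -0.147], [0, 0, 0], 0.5],
  [[0, 0, -0.147], [0, 0, 0], 0.5],
])

```text
t: 16.6
tool_pos: [0.5128, 0.1363, 0.2111]
eef_rot: [0.0, 0.884, 0.467, 0.0]
ft_force: [-0.2, -0.5, -0.1]
width: 0.0429
grasp_force: 0.0
```

arm_command([
  [[0, 0, -0.147], [0, 0, 0], 0.5],
  [[0, 0, -0.147], [0, 0, 0], 0.5],
  [[0, 0, -0.147], [0, 0, 0], 0.5],
  [[0, 0, -0.147], [0, 0, 0], 0.5],
  [[0, 0, -0.147], [0, 0, 0], 0.5],
])

```text
t: 17.1
tool_pos: [0.5128, 0.1363, 0.2111]
eef_rot: [0.0, 0.658, 0.753, 0.0]
ft_force: [0.1, 0.0, -0.9]
width: 0.0426
grasp_force: 0.0
```

arm_command([
  [[0, 0, -0.147], [0, 0, 0], 0.5],
  [[0, 0, -0.147], [0, 0, 0], 0.5],
  [[0, 0, 0], [0, 0, 0], 0.5],
])

```text
t: 17.4
tool_pos: [0.5128, 0.1363, 0.211]
eef_rot: [0.0, 0.542, 0.84, 0.0]
ft_force: [0.5, -0.0, 0.8]
width: 0.0426
grasp_force: 0.0
```

```bash
python3 st.py;  python3 - <<'E'
from cell import env
from h import *
def rest(P):
    d=P[:,:2]*1000-[510.2,139.7]; return np.c_[d@[.9503,.3115],d@[-.3115,.9503],P[:,2]*1000]
a=env.camera("side");b=env.camera("top");t5=dict(np.load("/tmp/top5.npz"))
for n,c in(("5",t5),("now",b)):
    m=mask(c,(0,150,80),(6,255,255),(275,155,300,190));q=np.nonzero(m);print(n,len(q[0]),[rest(plane(c,[[q[1].mean(),q[0].mean()]],z)).round(1) for z in(.105,.115)])
m=mask(a,(10,100,40),(30,255,255),(262,195,300,232));q=np.nonzero(m);r=rest(pts(a,*q));k=r[:,1]<105;print("brass",k.sum(),np.percentile(r[k],[5,50,95],axis=0).round(1))
f=cv2.resize(a["frame"][140:270,200:360],None,fx=4,fy=4,interpolation=cv2.INTER_CUBIC)
cv2.imwrite("pics/s7.png",cv2.cvtColor(f,cv2.COLOR_RGB2BGR))
E
```

```text
t17.40 rest xyz 1.418703713287977 -4.00441132020555 211.0264575722302 yaw-rest 6.163758155697451 hinge r 65.25334502232165 keeper -55.88628997362679
q6 [ 0.04  0.36  1.39 -0.    1.39 -0.39] F [ 0.5 -0.   0.8] w 0.04264470289610196 0.0
5 35 [array([[  45.1, -132.9,  105. ]]), array([[  43.7, -131.6,  115. ]])]
now 35 [array([[  45.1, -132.9,  105. ]]), array([[  43.7, -131.6,  115. ]])]
brass 148 [[-107.  -225.     0.4]
 [ -90.9 -191.4   16. ]
 [ -66.  -166.1   26.5]]
```

View pics/s7.png

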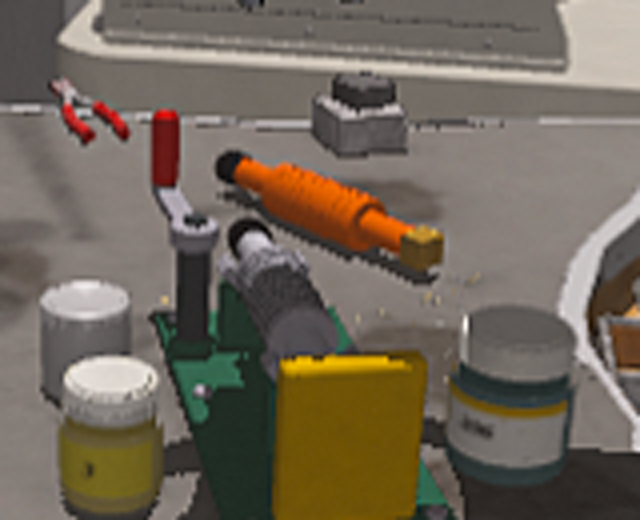

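arm_command([
  [[0, 0, 0], [-3.3, 0.73, 0], 0.5],
  [[0, 0, 0], [-3.3, 0.73, 0], 0.5],
  [[0, 0, 0], [-3.3, 0.72, 0], 0.5],
  [[0, 0, 0], [-3.3, 0.72, 0], 0.5],
  [[0, 0, 0], [0, 0, 0], 0.5],
])

```text
t: 18.0
tool_pos: [0.5952, 0.0248, 0.2098]
eef_rot: [0.0, 0.546, 0.838, -0.0]
ft_force: [0.4, 0.1, -0.5]
width: 0.0429
grasp_force: 0.0
```

```bash
python3 st.py
```

```text
t18.00 rest xyz 44.984995933019256 -135.69771582816284 209.83720495689218 yaw-rest 5.691042277593919 hinge r 77.97426619099642 keeper 95.12440871413045
q6 [-0.16  0.48  1.2  -0.    1.46 -0.57] F [ 0.4  0.1 -0.5] w 0.042870989020770564 0.0
```

arm_command([
  [[0, 0, 0], [0.35, 0, 3], 0.5],
  [[0, 0, 0], [0, 0, 3], 0.5],
  [[0, 0, 0], [0, 0, 3], 0.5],
  [[0, 0, 0], [0, 0, 3.1], 0.5],
  [[0, 0, 0], [0, 0, 0], 0.6],
])

```text
t: 18.5
tool_pos: [0.5898, 0.0319, 0.086]
eef_rot: [-0.004, 0.544, 0.839, -0.002]
ft_force: [-0.5, 0.5, 0.5]
width: 0.0341
grasp_force: 0.0
```

arm_command([
  [[0, 0, 0], [0, 0, 0], 0.72],
  [[0, 0, 0], [0, 0, 0], 0.72],
  [[0, 0, 0], [0, 0, 0], 0.72],
])

```text
t: 18.8
tool_pos: [0.5928, 0.0311, 0.0911]
eef_rot: [0.001, 0.543, 0.84, 0.001]
ft_force: [0.4, 0.1, 0.1]
width: 0.0238
grasp_force: 0.0
```

```bash
python3 st.py
```

```text
t18.80 rest xyz 44.676599245024384 -128.93653929172885 91.05573110338278 yaw-rest 6.067037506421077 hinge r 71.21353936557405 keeper 95.36326348871737
q6 [-0.15  0.58  1.38  0.    1.18 -0.57] F [0.4 0.1 0.1] w 0.02384258671704696 0.0
```

arm_command([
  [[0, 0, 0.136], [0.07, -1.0, 0], 0.72],
  [[0, 0, 0.136], [0.07, -1.0, 0], 0.72],
  [[0, 0, 0.136], [0.07, -1.0, 0], 0.72],
  [[0, 0, 0.136], [0.07, -1.0, 0], 0.72],
])

```text
t: 19.2
tool_pos: [0.5533, 0.0251, 0.0905]
eef_rot: [0.001, 0.751, 0.661, 0.001]
ft_force: [1.4, -0.3, -0.9]
width: 0.0243
grasp_force: 0.6
```

```bash
python3 st.py
```

```text
t19.20 rest xyz 5.211550275314333 -122.36643767108684 90.51542400947548 yaw-rest -25.43920409855026 hinge r 72.21330231231579 keeper 62.980052259722555
q6 [-0.17  0.53  1.5   0.    1.11 -0.04] F [ 1.4 -0.3 -0.9] w 0.024258724495575836 0.5771937780082226
```

arm_command([
  [[0, 0, 0.136], [0.07, -1.0, 0], 0.72],
  [[0, 0, 0.136], [0.07, -1.0, 0], 0.72],
  [[0, 0, 0.136], [0.07, -1.0, 0], 0.72],
  [[0, 0, 0.136], [0.07, -1.0, 0], 0.72],
])

```text
t: 19.6
tool_pos: [0.5168, 0.0404, 0.0906]
eef_rot: [0.001, 0.901, 0.435, 0.001]
ft_force: [1.4, 0.4, -0.3]
width: 0.024
grasp_force: 0.6
```

arm_command([
  [[0, 0, 0.136], [0.07, -1.0, 0], 0.72],
  [[0, 0, 0.136], [0.07, -1.0, 0], 0.72],
  [[0, 0, 0.136], [0.07, -1.0, 0], 0.72],
  [[0, 0, 0.1], [0.05, -0.8, 0], 0.72],
  [[0, 0, 0], [0, 0, 0], 0.72],
])

```text
t: 20.1
tool_pos: [0.4938, 0.0711, 0.0903]
eef_rot: [0.0, 0.98, 0.198, 0.001]
ft_force: [-0.1, -0.7, -0.3]
width: 0.0239
grasp_force: 0.0
```

```bash
python3 st.py
```

```text
t20.10 rest xyz -36.93338794813011 -60.05852069735915 90.33768193625053 yaw-rest -85.36614767086391 hinge r 74.97527196779942 keeper 1.548000211561373
q6 [-0.09  0.45  1.65  0.    1.04  1.08] F [-0.1 -0.7 -0.3] w 0.023933590912531087 0.0
```

arm_command([
  [[0, 0, 0], [0, -0.2, 0], 0.72],
  [[0, 0, 0], [0, -0.15, 0], 0.72],
  [[0, 0, 0], [0, -0.1, 0], 0.72],
  [[0, 0, 0], [0, 0, 0], 0.72],
])

```text
t: 20.5
tool_pos: [0.4921, 0.0746, 0.0894]
eef_rot: [0.0, 0.98, 0.198, 0.0]
ft_force: [0.4, 0.2, 0.1]
width: 0.024
grasp_force: 0.2
```

arm_command([
  [[0, 0, 0], [0, -0.1, 0], 0.72],
  [[0, 0, 0], [0, 0, 0], 0.72],
])

```text
t: 20.7
tool_pos: [0.4916, 0.0756, 0.0893]
eef_rot: [-0.0, 0.98, 0.198, -0.0]
ft_force: [0.2, 0.3, 0.7]
width: 0.0234
grasp_force: 0.2
```

```bash
python3 st.py
```

```text
t20.70 rest xyz -37.66041152984212 -55.06507480127401 89.29542326297363 yaw-rest -85.34873815804207 hinge r 75.73295422692102 keeper -2.2458601360256125
q6 [-0.09  0.45  1.65  0.    1.04  1.09] F [0.2 0.3 0.7] w 0.023440497614256532 0.211190739646554
```

Continue in 1 mm steps until the stop shows in the force.

arm_command([
  [[0, 0, 0], [0, -0.1, 0], 0.72],
  [[0, 0, 0], [0, 0, 0], 0.72],
])

```text
t: 20.9
tool_pos: [0.4913, 0.0764, 0.0893]
eef_rot: [0.0, 0.98, 0.198, 0.0]
ft_force: [1.0, -2.3, -0.9]
width: 0.0236
grasp_force: 1.3
```

arm_command([
  [[0, 0, 0], [0, -0.1, 0], 0.72],
  [[0, 0, 0], [0, 0, 0], 0.72],
])

```text
t: 21.1
tool_pos: [0.4912, 0.0766, 0.0893]
eef_rot: [0.001, 0.98, 0.198, 0.0]
ft_force: [1.3, -7.8, -1.0]
width: 0.024
grasp_force: 3.8
```

```bash
python3 st.py
```

```text
t21.10 rest xyz -37.71632142455272 -54.08274272767824 89.33774777398845 yaw-rest -85.35087912276421 hinge r 75.8336132078715 keeper -2.9858160097563484
q6 [-0.08  0.45  1.66 -0.    1.04  1.09] F [ 1.3 -7.8 -1. ] w 0.024027327203969617 3.8429617881774902
```

arm_command([
  [[0, 0, 0], [0, 0.25, 0], 0.68],
  [[0, 0, 0], [0, 0, 0], 0.6],
  [[0, 0, 0], [0, 0, 0], 0.5],
  [[0, 0, 0], [0, 0, 0], 0.5],
  [[0, 0, 0], [0, 0, -1], 0.5],
])

```text
t: 21.6
tool_pos: [0.4911, 0.0753, 0.0988]
eef_rot: [-0.0, 0.98, 0.198, -0.001]
ft_force: [-0.5, -0.2, -0.6]
width: 0.0427
grasp_force: 0.0
```

arm_command([
  [[0, 0, 0], [0, 0, -4], 0.5],
  [[0, 0, 0], [0, 0, -4], 0.5],
  [[0, 0, 0], [0, 0, -4], 0.5],
  [[0, 0, 0], [4, 0, -2], 0.5],
  [[0, 0, 0], [0, 0, 0], 0.5],
])

```text
t: 22.1
tool_pos: [0.532, 0.0916, 0.2433]
eef_rot: [0.001, 0.98, 0.198, 0.004]
ft_force: [-0.6, 0.2, -1.5]
width: 0.0428
grasp_force: 0.0
```

arm_command([
  [[0, 0, 0], [-4, 0, 0], 0.5],
  [[0, 0, 0], [-4, 0, 0], 0.5],
  [[0, 0, 0], [-4, 0, 0], 0.5],
  [[0, 0, 0], [-4, 0, 0], 0.5],
  [[0, 0, 0], [0, 0, 0], 0.5],
])

```text
t: 22.6
tool_pos: [0.3773, 0.0283, 0.2395]
eef_rot: [-0.0, 0.98, 0.197, -0.001]
ft_force: [1.1, -0.8, 0.0]
width: 0.0429
grasp_force: 0.0
```

```bash
python3 st.py;  python3 - <<'E'
from cell import env
from h import *
def rest(P):
    d=P[:,:2]*1000-[510.2,139.7]; return np.c_[d@[.9503,.3115],d@[-.3115,.9503],P[:,2]*1000]
a=env.camera("side");b=env.camera("top")
m=mask(b,(0,150,80),(6,255,255),(240,195,290,240));q=np.nonzero(m);print(len(q[0]),len(q[0]) and rest(plane(b,[[q[1].mean(),q[0].mean()]],.112)))
f=np.hstack([cv2.resize(x,(400,400),interpolation=cv2.INTER_CUBIC) for x in(a["frame"][130:290,195:355],b["frame"][140:290,160:310])])
cv2.imwrite("pics/s8.png",cv2.cvtColor(f,cv2.COLOR_RGB2BGR))
E
```

```text
t22.60 rest xyz -160.99820729113065 -64.4206979580749 239.5108025652385 yaw-rest -85.4396059070221 hinge r 199.10886842839986 keeper 1.8375341255063233
q6 [-0.24  0.07  1.7  -0.    1.38  0.93] F [ 1.1 -0.8  0. ] w 0.04288186172095939 0.0
36 [[-35.66795029 -57.68642569 112.        ]]
```

View pics/s8.png

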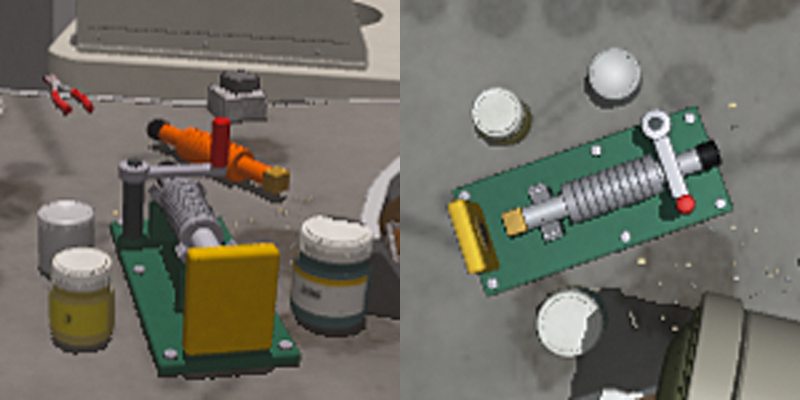

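The final views show the brass end facing the yellow block. The keeper is across the journal with its knob at rest (-36,-58), which is closed. The jars and tin have not moved.

```bash
python3 -c "
from cell import env
print(env.close_job())"
```

```text
the job is handed in; nothing more can be done
None
```

The roller is back in both saddles with its brass end facing the yellow block, the keeper is closed against its stop, the jars and tin were not disturbed, and the job was handed in at about 23 s; no verdict was returned.

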